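Change the roll in the bag-film dispenser

ROBOT

A 6-joint arm with a two-finger parallel gripper is mounted at the origin on a cart in front of the work surface, level with it; the furniture and walls round the work are solid. World frame = base frame: x ahead of the robot, y to its left, z up, the work surface at z = 0. Lengths are in m, angles in rad, forces in N, time in s.
With the tool pointing down it reaches from about 0.275 to 1 m from the base axis. Payload 8.4 kg.
Tool frame: the origin (TCP) lies between the finger pads, 19 mm behind the fingertips; this is the grasp point; z points along the fingers, y is the line along which they close (so a half turn about z gives the same grasp; the last joint's range is limited). The gripper opens to 85 mm and grips with 20 to 120 N. Pads are 22 mm wide; open, the fingers measure 114 mm over their backs; the gripper's body (76 mm by 85 mm) begins 54 mm behind the grasp point. The pads swing forward as they close: fully open they stand 13 mm farther back than shut.
Start: joints at [1.107, 0.353, 1.633, -0, 1.155, -0.002], TCP at [0.278, 0.56, 0.25] pointing down, gripper open.
Joint ranges: [-2.63, 2.63], [-0.92, 2.1], [0.06, 2.66], [-1.3, 4.44], [0, 2.69], [-3.02, 3.02]. Speed limits (rad/s): [2.22, 2.22, 2.79, 3.14, 3.14, 3.14].

INTERFACE

Orientations are given as a unit quaternion [x, y, z, w].
In Python, from workcell import bot, hand, kinematics, get_obs, vision, hand_in gives the robot as it stands. The module is installed in compiled form; this text tells all that it offers. Calls block until the motion is done:
- bot.reach(position, orientation): joint-space move of the TCP to a pose.
- bot.servo_line(position, ori=None, velocity=0.15): straight line of the TCP; ori=None keeps the orientation; velocity is the mean speed in m/s.
- bot.goto_joints(angles): joint-space move.
- hand.move_gripper(opening, strength=None): finger opening in m; strength is the grip in N (None keeps the last); returns when the fingers have stopped.
- bot.dwell(seconds).
- kinematics.solve_ik(position, orientation): joint angles nearest the present ones, or None.
- get_obs(): the state.
- vision.read_camera(name): name is "scene" or "top"; returns a dict with "frame" (420x560x3 uint8, red, green, blue), "intrinsics" (3x3 intrinsics, pixels), "dist" ([k1, k2, p1, p2, k3] as OpenCV has them; the pictures are not rectified), "view" (4x4, takes a point from world to camera coordinates). Camera axes: x right, y down, z forward; pixel columns grow to the right and rows downward; lengths in m; the calibration is good to about 2 mm. A picture is of the moment at which its call begins. There is no depth.
A pose or a line that the arm cannot do raises bot.IKError and nothing moves.
- hand_in(): hands the job in; it is judged then, once.
The state is a dict: "time_s": time; "joint_pos": joint angles; "joint_vel": joint speeds; "joint_efforts": joint torques, N m; "position": TCP position; "orientation": TCP orientation; "wrist_force": force on the tool from outside, world axes, zero at the start; "ft_torque": the same for the moment, N m; "gripper_width": finger opening in m; "grip_force": force on a finger pad.
Only numpy, scipy, OpenCV 4.12 (cv2) and the standard library are available. Lean on these libraries where they do the work, as an engineer would, in place of code of your own. Each camera call takes 0.05 s, during which the arm holds its last target. There are 200 camera calls.

TASK

The bag-film dispenser has run out. Swing its clear hood up, lift out the bare cardboard core and lay it in the grey bus tub, then set the fresh roll with both end hubs resting down in the two sloped saddles and close the hood fully over it. Leave the pepper mill, the honey jar and the roll of green tape where they stand.

Things in the scene. Friction and masses are not known exactly. Their poses are not given: they have to be found in the camera images.
- dispenser: Fixed stand, 176 deep x 272 wide x 118 mm high; open front towards the robot. Origin under its centre on the table; x level from front to rear, y to the left seen from the front, z up. Base plate: top 10 mm high, front edge (81 mm before the origin) turned up to 22 mm. Upright rear panel at x = +90 mm. Nothing else between the cheeks: fingers fit round a roll.
- seat (a point): Centre of a properly seated roll or core: midway between the two saddles, 78 mm above the dispenser's origin, same axes (y along the roll). The raised hood overhangs it: a tool pointing straight down hits it; one that leans back towards the robot by 30 to 45 degrees from vertical clears it, closing across the roll, one finger over its far side, one under its near side.
- saddle_left (a point): Where the left hub's axis rests: in the V saddle of the left grey cheek (12 mm thick, centred 122 mm left of the seat; 232 mm free between the cheeks). The V is open to top and front: front face rising 20 degrees to the front for 46 mm, rear face leaning back 10 degrees from vertical, so its mouth points 30 degrees from vertical towards the front. Axes as the dispenser.
- saddle_right (a point): The same in the right cheek, 122 mm right of the seat.
- hood (a joint): Opening angle of the clear hood, rad: 0 closed (level), 1.15 fully up at its stop. Hinge along the rear. It stays where it is left; about 4 N at the tab moves it. Closed, its top is 123 mm above the table and its front skirt hangs down 42 mm. Fully up, its tab stands 293 mm high and the skirt juts out over the seat, to 20 mm in front of it, 255 mm above the table.
- hood_hinge (a point): Midpoint of the hood's hinge line, at the top of the rear panel: 92 mm behind and 40 mm above the seat. Axes as the dispenser.
- hood_tab (a point): Grip point in the middle of the black pull tab (40 wide, 10 thick, 42 mm long) that sticks out from the hood's front edge in the plane of the hood, 192 mm from the hinge line and 25 mm out from the skirt. Pinch it across its 40 mm width (along the hinge line): it then turns between the fingers as the hood swings. The point turns with the hood; x points from tab to hinge, y along the hinge.
- core: Spent core: bare brown cardboard tube 36 mm in diameter, 220 mm long, with a black hub (18 mm diameter, sticking out 24 mm) at each end, 268 mm overall, 0.07 kg. At the start its hubs lie in the saddles under the hood. Origin in the middle of its axis; y axis along the tube.
- refill: Fresh roll: white cylinder 52 mm in diameter, 220 mm long, with the same black hubs (268 mm overall), about 0.42 kg, lying on the table to the right, before the dispenser, free to roll. Origin in the middle of its axis; y axis along the roll. Either way round fits.
- tub: Dark grey open bus tub, fixed, left of the dispenser, 370 x 240 mm over its rim, 86 mm high; inside 340 x 210 mm, floor 5 mm above the table. Origin under its centre; x along its long side, z up.
- pepper_mill: Wooden pepper mill, 58 mm thick, 170 mm high, standing right of the dispenser; origin under it. To be left alone.
- honey_jar: Glass jar with a green lid, 68 mm wide, 84 mm high, right of the dispenser; origin under it. To be left alone.
- green_tape: Roll of tape lying flat, 94 mm across, 24 mm high, in front of the dispenser; origin under it. To be left alone.

How it is judged:
By the outcome, as a careful person would: the job done as asked, in the order asked, and still so for the second after the job is handed in, with the robot touching nothing.
It also fails if it takes over 72 s, if anything falls off the work surface, if the arm or the gripper's body presses on something with over 40 N, if the wrist force passes 120 N, or if a joint passes its speed limit or range.

## Working session

There is one attempt and no reset: what is moved stays moved. The work goes in short steps, each a Python script; the robot and the scene stay as the last script left them, time stands still between calls to the robot, and variables do not carry over. Pictures are saved under pics/ and viewed, at most 13 in all, crops included, and the job is handed in when it is done.

```bash
mkdir -p pics; python3 - <<'E'
from workcell import *
import cv2,numpy as np
o=get_obs();print(o)
for n in("scene","top"):
    c=vision.read_camera(n);cv2.imwrite(f"pics/{n}0.png",c["frame"][...,::-1]);np.savez(f"{n}0.npz",**c)
    print(c["intrinsics"],c["dist"],c["view"])
E
```

```text
{'time_s': 0.0, 'joint_pos': array([ 1.10660165e+00,  3.53629872e-01,  1.63412187e+00, -5.30292497e-06,
        1.15518374e+00, -2.42937414e-03]), 'joint_vel': array([-0.00038946,  0.00130296, -0.00163826, -0.00173685, -0.00048417,
       -0.00194483]), 'joint_efforts': array([ 1.47602783e-03, -6.05251193e+01, -3.42070985e+01,  9.11422353e-05,
        9.21582221e-03,  8.54442874e-06]), 'position': array([0.27827794, 0.55914245, 0.24927832]), 'orientation': array([ 2.28835748e-01,  9.73464817e-01, -6.53786532e-04, -1.52873072e-04]), 'wrist_force': array([0.49661693, 0.70732916, 0.61857933]), 'ft_torque': array([0.00785596, 0.04696217, 0.00517624]), 'grip_force': 0.0, 'gripper_width': 0.08494631165627449}
[[462.74518386   0.         277.91999478]
 [  0.         462.74518386 209.81956317]
 [  0.           0.           1.        ]] [-0.00917206  0.          0.          0.          0.        ] [[ 0.70245848 -0.7116773   0.0082167  -0.3541265 ]
 [-0.4468866  -0.45002429 -0.7731562   0.3614983 ]
 [ 0.55393543  0.53943819 -0.63416242  0.74156729]
 [ 0.          0.          0.          1.        ]]
[[459.81068966   0.         275.60412079]
 [  0.         459.81068966 200.60679718]
 [  0.           0.           1.        ]] [-0.1358506  0.         0.         0.         0.       ] [[ 0.01337562 -0.99978405 -0.01590411  0.08888599]
 [-0.99350514 -0.01149079 -0.11320552  0.59948649]
 [ 0.11299832  0.01731501 -0.9934443   1.24982735]
 [ 0.          0.          0.          1.        ]]
```

View pics/scene0.png

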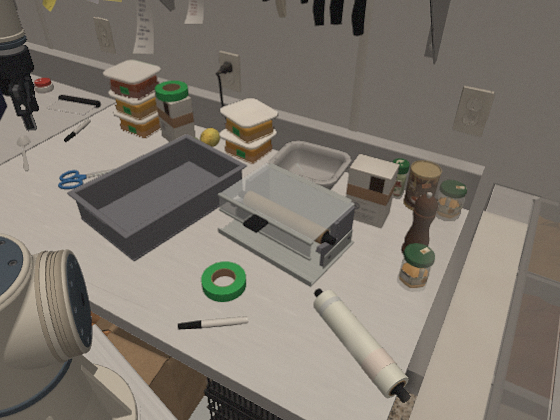

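View pics/top0.png

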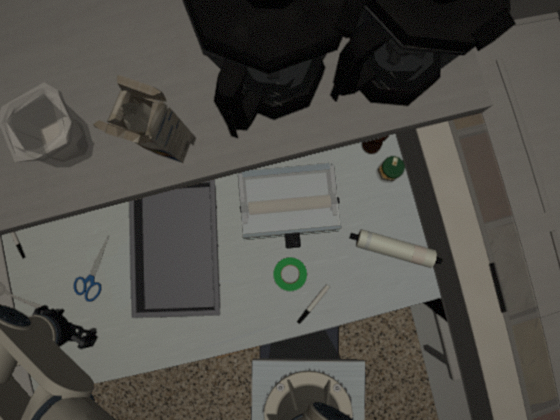

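The scene view shows the tub left, the dispenser centre (hood closed, core inside), and the refill right-front. The top view shows the dispenser near (290,203), tab (292,241), refill from (353,237) to (438,261), tub (175,250), and the tape (290,274). I'll enlarge both for precise pixels.

```bash
python3 - <<'E'
import cv2
a=cv2.imread("pics/top0.png")[140:290,220:450]
cv2.imwrite("pics/tc.png",cv2.convertScaleAbs(cv2.resize(a,None,fx=3.47,fy=3.47,interpolation=cv2.INTER_CUBIC),alpha=1.3))
b=cv2.imread("pics/scene0.png")[150:410,190:450]
b=cv2.imread("pics/scene0.png")[150:290,200:380]
cv2.imwrite("pics/sc.png",cv2.convertScaleAbs(cv2.resize(b,None,fx=4.2,fy=4.2,interpolation=cv2.INTER_CUBIC),alpha=1.3))
E
```

```text
(no output)
```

View pics/tc.png

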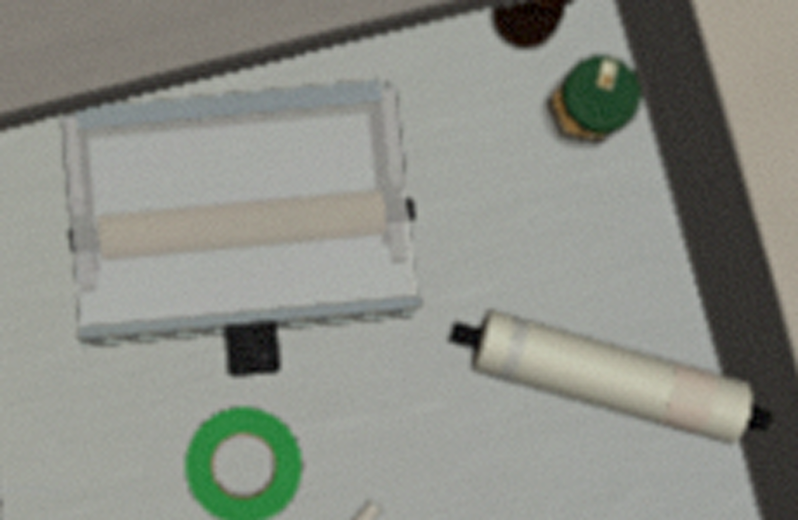

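View pics/sc.png

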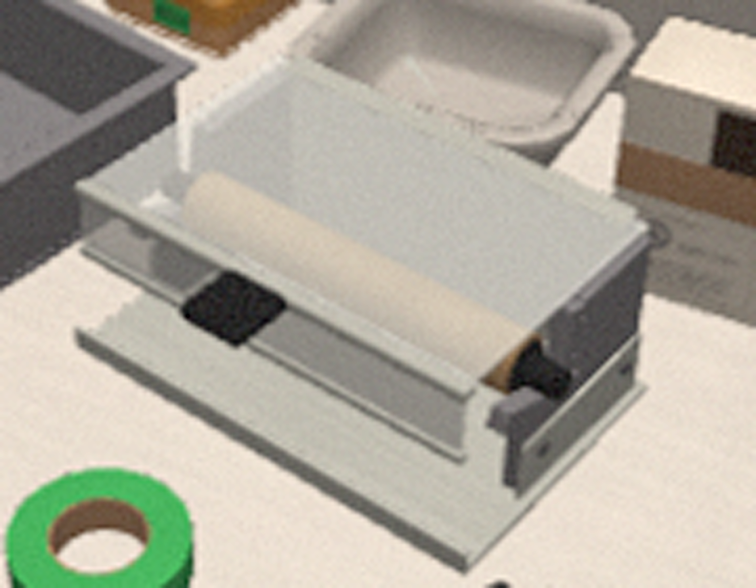

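Top crop: core hub ends (71,240)/(412,209), tab centre (253,348), refill hub ends (451,331)/(770,420). Scene crop: tab centre (235,308) and right core hub (562,378). Next I'll fit poses by least squares.

```bash
cat > h.py <<'E'
from workcell import *
import numpy as np, cv2
from scipy.optimize import least_squares
from scipy.spatial.transform import Rotation as R
def proj(c,P):
    V=c["view"]; return cv2.projectPoints(np.array(P,float).reshape(-1,1,3),cv2.Rodrigues(V[:3,:3])[0],V[:3,3],c["intrinsics"],c["dist"])[0].reshape(-1,2)
def fit(obs,x0,z=0.):
    """obs: list of (cam, local pts, pixels); planar pose x,y,yaw"""
    def W(p,L): L=np.array(L,float);M=R.from_euler('z',p[2]).as_matrix();return L@M.T+[p[0],p[1],z]
    f=lambda p:np.concatenate([(proj(c,W(p,L))-U).ravel() for c,L,U in obs])
    s=least_squares(f,x0,loss='soft_l1');print(np.round(s.x,4),"res",np.round(f(s.x).reshape(-1,2),1).tolist());return s.x
E
python3 - <<'E'
from h import *
T,S=[dict(np.load(f"{n}0.npz")) for n in("top","scene")]
t=lambda L:(np.array(L,float)+.5)/3.47-.5+[220,140]
s=lambda L:(np.array(L,float)+.5)/4.2-.5+[200,150]
D=fit([(T,[(0,.134,.078),(0,-.134,.078),(0,.11,.078),(0,-.11,.078),(-.1,0,.12)],t([(71,240),(412,209),(100,236),(384,212),(253,348)])),
 (S,[(-.1,0,.12),(0,-.134,.078),(-.081,-.136,.022),(-.081,.136,.022)],s([(235,308),(562,380),(466,562),(78,332)]))],[.6,0,0])
F=fit([(T,[(0,.134,.026),(0,-.134,.026)],t([(451,331),(770,420)])),(T,[(0,.11,.026),(0,-.11,.026)],t([(480,339),(746,413)])),
 (S,[(0,.134,.026),(0,-.134,.026)],[(318,293),(405,397)])],[.5,-.3,-.3])
U=fit([(T,[(.185,.12,.086),(.185,-.12,.086),(-.185,-.12,.086),(-.185,.12,.086)],[(131,190),(216,182),(220,315),(133,318)]),
 (S,[(.185,-.12,.086),(-.185,-.12,.086),(-.185,.12,.086)],[(245,170),(137,247),(77,192)])],[.5,.3,0])
G=fit([(T,[(0,0,.024)],[(290,274)])],[.4,0,0]); 
np.savez("poses.npz",D=D,F=F,U=U,G=G)
for n,c in(("T",T),("S",S)):print(n,-c["view"][:3,:3].T@c["view"][:3,3])
E
```

```text
[0.5842 0.059  0.0993] res [[-0.4, -0.3], [0.2, -0.1], [0.1, 0.0], [-0.6, -0.1], [0.2, 0.8], [-0.6, 1.3], [0.6, 1.6], [0.5, -1.3], [-0.1, -1.3]]
[ 0.4696 -0.2413 -0.268 ] res [[0.2, -0.1], [-0.7, 0.2], [0.1, -0.0], [-1.8, -0.1], [-0.6, -1.8], [2.4, 2.2]]
[0.4623 0.3642 0.0598] res [[-0.6, -8.2], [0.9, -4.7], [1.8, 0.8], [0.1, 0.5], [3.4, -3.9], [-11.2, -7.3], [-10.6, 1.5]]
[0.395  0.0538 0.    ] res [[-0.0, -0.0]]
T [0.45317562 0.0741146  1.31091268]
S [-4.72490503e-04 -4.89370491e-01  7.52678511e-01]
```

```bash
cat >> h.py <<'E'
P=np.load("poses.npz"); D,F,U=P["D"],P["F"],P["U"]
Rz=lambda a:R.from_euler('z',a)
def q_roll(yaw,a,flip=0):   # tool x along roll (local y), leaning back by a
    c,s=np.cos(a),np.sin(a); M=np.array([(0,1,0),(c,0,s),(s,0,-c)]).T
    if flip: M[:,:2]*=-1
    return (Rz(yaw)*R.from_matrix(M)).as_quat()
def q_tab(yaw,a,flip=0):
    c,s=np.cos(a),np.sin(a); M=np.array([(-c,0,-s),(0,1,0),(s,0,-c)]).T
    if flip: M[:,:2]*=-1
    return (Rz(yaw)*R.from_matrix(M)).as_quat()
def disp(p): return Rz(D[2]).apply(p)+[D[0],D[1],0]
def tab(th,r=.197): return disp([.092-r*np.cos(th),0,.118+r*np.sin(th)])
def zax(q): return R.from_quat(q).as_matrix()[:,2]
def st(m=""):
    o=get_obs();print(m,round(o["time_s"],2),np.round(o["position"],4),"w",round(o["gripper_width"],4),"g",round(float(o["grip_force"]),1),"F",np.round(o["wrist_force"],1));return o
E
python3 - <<'E'
from h import *
r=lambda j:None if j is None else np.round(j,2)
A=np.radians
for f in(0,1):
  for a in(20,30):
    q=q_tab(D[2],A(a),f)
    print("tab",f,a,[r(kinematics.solve_ik(p,q)) for p in(tab(0)-.1*zax(q),tab(0),tab(.6),tab(1.14),tab(1.14)-.08*zax(q))])
  q=q_roll(D[2],A(40),f)
  print("core",f,[r(kinematics.solve_ik(p,q)) for p in(disp([0,0,.078]),disp([0,0,.078])-.2*zax(q))])
  q=q_roll(F[2],0,f); print("ref",f,r(kinematics.solve_ik([F[0],F[1],.031],q)))
  for g in(np.pi/2,-np.pi/2):
    q=q_roll(U[2]+g,0,f); print("tub",f,r(kinematics.solve_ik([U[0],U[1],.035],q)))
E
```

```text
tab 0 20 [array([ 0.1 , -0.04,  2.26,  0.  ,  0.57, -1.57]), array([ 0.1 ,  0.21,  2.28,  0.  ,  0.31, -1.57]), array([ 0.1 ,  0.05,  2.12,  0.  ,  0.62, -1.57]), array([ 0.1 ,  0.11,  1.89,  0.  ,  0.8 , -1.57]), array([ 0.1 , -0.01,  1.84,  0.  ,  0.96, -1.57])]
tab 0 30 [array([ 0.1 , -0.1 ,  2.41,  0.  ,  0.32, -1.58]), array([ 0.1 ,  0.2 ,  2.39,  0.04,  0.02, -1.62]), array([ 0.1 ,  0.01,  2.23,  0.  ,  0.38, -1.58]), array([ 0.1 ,  0.05,  2.01,  0.  ,  0.56, -1.57]), array([ 0.1 , -0.1 ,  1.99,  0.  ,  0.72, -1.57])]
core 0 [None, array([ 0.1 , -0.13,  2.44,  0.01,  0.13, -0.02])]
ref 0 [-0.48  0.52  1.99 -0.    0.64 -0.21]
tub 0 [ 0.66  0.57  1.85 -0.    0.71 -0.97]
tub 0 [ 0.66  0.57  1.85 -0.    0.71  2.18]
tab 1 20 [array([ 0.1 , -0.04,  2.26,  0.  ,  0.57,  1.57]), array([0.1 , 0.21, 2.28, 0.  , 0.31, 1.57]), array([0.1 , 0.05, 2.12, 0.  , 0.62, 1.57]), array([0.1 , 0.11, 1.89, 0.  , 0.8 , 1.57]), array([ 0.1 , -0.01,  1.84,  0.  ,  0.96,  1.57])]
tab 1 30 [array([ 0.1 , -0.1 ,  2.41,  0.  ,  0.32,  1.56]), array([0.1 , 0.2 , 2.39, 0.04, 0.02, 1.52]), array([0.1 , 0.01, 2.23, 0.  , 0.38, 1.57]), array([0.1 , 0.05, 2.01, 0.  , 0.56, 1.57]), array([ 0.1 , -0.1 ,  1.99,  0.  ,  0.72,  1.57])]
core 1 [array([0.1 , 0.45, 2.31, 3.14, 0.31, 0.  ]), None]
ref 1 [-0.48  0.52  1.99 -0.    0.64  2.93]
tub 1 [ 0.66  0.57  1.85 -0.    0.71  2.18]
tub 1 [ 0.66  0.57  1.85 -0.    0.71 -0.97]
```

```bash
python3 - <<'E'
from h import *
r=lambda j:None if j is None else np.round(j,2).tolist()
for a in(28,30,32,34,36):
  for b in (30,):
    q=q_roll(D[2],np.radians(a));d=np.array([-np.sin(np.radians(b)),0,np.cos(np.radians(b))])
    print(a,[r(kinematics.solve_ik(disp(np.array([0,0,.078])+t*d),q)) for t in(0,.005,.06,.12,.18,.22)])
E
```

```text
28 [[0.1, 0.41, 2.18, 0.01, 0.06, -0.01], [0.1, 0.4, 2.18, 0.01, 0.07, -0.01], [0.1, 0.26, 2.22, 0.0, 0.17, -0.01], [0.1, 0.12, 2.24, 0.0, 0.3, -0.0], [0.1, -0.03, 2.24, 0.0, 0.44, -0.0], [0.1, -0.12, 2.23, 0.0, 0.54, -0.0]]
30 [[0.1, 0.41, 2.2, 0.18, 0.0, -0.18], [0.1, 0.4, 2.21, 0.07, 0.01, -0.07], [0.1, 0.26, 2.24, 0.01, 0.11, -0.01], [0.1, 0.11, 2.26, 0.0, 0.25, -0.01], [0.1, -0.04, 2.26, 0.0, 0.39, -0.0], [0.1, -0.13, 2.25, 0.0, 0.5, -0.0]]
32 [None, None, [0.1, 0.26, 2.26, 0.02, 0.06, -0.02], [0.1, 0.11, 2.28, 0.01, 0.19, -0.01], [0.1, -0.04, 2.29, 0.0, 0.34, -0.01], [0.1, -0.14, 2.28, 0.0, 0.45, -0.0]]
34 [None, None, [0.1, 0.27, 2.29, 2.88, 0.0, -2.88], [0.1, 0.11, 2.31, 0.01, 0.13, -0.01], [0.1, -0.05, 2.31, 0.0, 0.29, -0.01], [0.1, -0.15, 2.3, 0.0, 0.4, -0.01]]
36 [None, None, None, [0.1, 0.11, 2.33, 0.02, 0.08, -0.02], [0.1, -0.06, 2.33, 0.01, 0.24, -0.01], [0.1, -0.16, 2.32, 0.0, 0.35, -0.01]]
```

```bash
python3 - <<'E'
from h import *
q=q_tab(D[2],np.radians(20))
bot.reach(tab(0)-.08*zax(q),q);st("pre")
bot.servo_line(tab(0),q,.2);st("at")
hand.move_gripper(.03,30);st("grip")
for th in np.linspace(0,1.14,7)[1:]:
    bot.servo_line(tab(th),q,.2)
st("up")
c=vision.read_camera("scene");np.savez("scene1.npz",**c);cv2.imwrite("pics/s1.png",c["frame"][...,::-1])
hand.move_gripper(.075);bot.servo_line(tab(1.14)-.1*zax(q)+[0,0,.0],q,.25);st("off")
c=vision.read_camera("scene");np.savez("scene2.npz",**c);cv2.imwrite("pics/s2.png",c["frame"][...,::-1])
E
```

```text
pre 2.07 [0.453  0.0463 0.1934] w 0.0854 g 0.0 F [0.2 0.7 0.9]
at 2.62 [0.4796 0.0489 0.1179] w 0.0853 g 0.0 F [0.1 0.9 0.3]
grip 3.12 [0.4796 0.0504 0.1186] w 0.0396 g 32.8 F [-3.3 26.4  1.4]
up 5.12 [0.5944 0.0625 0.2984] w 0.0392 g 35.1 F [-2.5 16.5  3.4]
off 6.16 [0.5598 0.0564 0.3915] w 0.0748 g 0.0 F [-1.  -0.3  0.1]
```

View pics/s2.png

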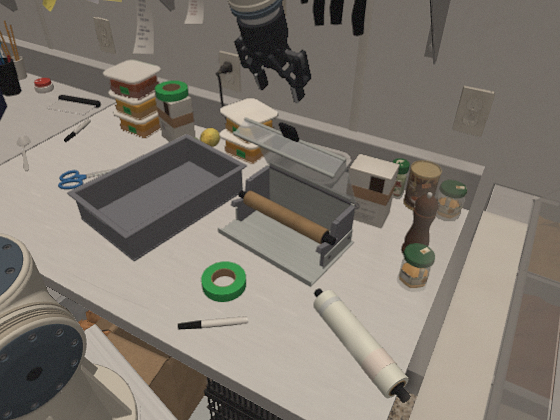

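The hood is up at (290,150) and the core is exposed from (240,197) to (333,240). I'll zoom in to refine its lateral position.

```bash
python3 - <<'E'
from h import *
S=dict(np.load("scene2.npz"))
im=cv2.resize(S["frame"][180:260,220:350,::-1],None,fx=6,fy=6,interpolation=cv2.INTER_CUBIC)
for y in(.134,.11,-.11,-.134):
    u=proj(S,[disp([0,y,.078])])[0];print(y,u)
    cv2.drawMarker(im,tuple(int(v) for v in (u-[220,180]+.5)*6),(0,0,255),0,12,1)
cv2.imwrite("pics/c2.png",cv2.convertScaleAbs(im,alpha=1.6))
E
```

```text
0.134 [240.77273129 192.965262  ]
0.11 [248.22992488 196.85945012]
-0.11 [324.67529604 236.77875999]
-0.134 [334.00902801 241.65266718]
```

View pics/c2.png

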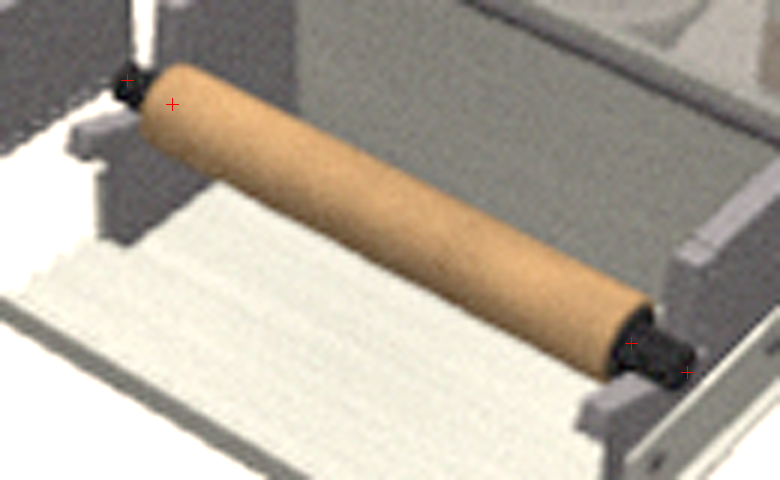

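```bash
cat >> h.py <<'E'
D[:2]+=Rz(D[2]).apply([0,.001,0])[:2]
A29=np.radians(29); up=np.array([-.5,0,.866]); seat=np.array([0,0,.078])
E
python3 - <<'E'
from h import *
q=q_roll(D[2],A29); z=zax(q)
hand.move_gripper(.062)
bot.reach(disp(seat+.2*up),q);st("pre")
bot.servo_line(disp(seat)-.004*z,q,.2);st("at")
hand.move_gripper(.02,40);st("grip")
bot.servo_line(disp(seat+.03*up)-.004*z,q,.1);st("lift")
bot.servo_line(disp(seat+.2*up),q,.25);st("out")
q2=q_roll(U[2]-np.pi/2,0)
if abs(kinematics.solve_ik([U[0],U[1],.2],q2)[5])>1.5: q2=q_roll(U[2]+np.pi/2,0)
p=np.array([U[0]-.005,U[1],0])
bot.reach(p+[0,0,.19],q2);st("over")
c=vision.read_camera("scene");cv2.imwrite("pics/s3.png",c["frame"][...,::-1])
E
```

```text
pre 7.89 [0.4852 0.0501 0.2517] w 0.0622 g 0.0 F [0.2 0.2 0.9]
at 9.03 [0.5822 0.0598 0.0821] w 0.0619 g 0.0 F [ 0.4  0.7 -0.2]
grip 9.38 [0.58   0.0596 0.0813] w 0.0348 g 38.8 F [-9.  -0.4  5.2]
lift 9.83 [0.5678 0.0583 0.1083] w 0.0346 g 39.9 F [ 0.1  0.8 -0.8]
out 10.65 [0.4847 0.0501 0.2504] w 0.035 g 39.9 F [-0.4  0.9 -0.9]
over 11.87 [0.4573 0.3634 0.1892] w 0.0348 g 42.1 F [ 0.1 -0.4 -0.3]
```

View pics/s3.png

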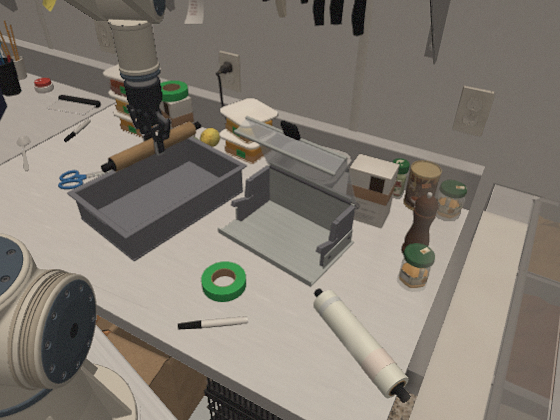

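The core is held level, from (105,168) to (200,128), parallel to the tub's long side. I'll check the tub centre against the rim centre at about (160,184), then lay it down.

```bash
python3 - <<'E'
from h import *
S=dict(np.load("scene2.npz"))
print("tub centre px",proj(S,[[U[0],U[1],.086]]), proj(S,[[U[0]+.185,U[1],.086]]),proj(S,[[U[0]-.185,U[1],.086]]))
u=proj(S,[[U[0],U[1],.086]])[0]
if np.hypot(*(u-[160,184]))<14:
    o=get_obs();p=np.array([U[0]-.005,U[1],0])
    bot.servo_line(p+[0,0,.1],None,.25);bot.servo_line(p+[0,0,.034],None,.12);st("low")
    hand.move_gripper(.07);bot.servo_line(p+[0,0,.2],None,.3);st("rel")
    q=q_roll(F[2],0);print(kinematics.solve_ik([F[0],F[1],.2],q))
    bot.reach([.45,0.05,.3],q_roll(0,0))
    for n in("scene","top"):
        c=vision.read_camera(n);np.savez(n+"4.npz",**c)
        if n=="scene":a=c["frame"]
        else:b=c["frame"]
    cv2.imwrite("pics/s4.png",np.hstack([cv2.resize(a[280:410,300:430],(400,400),interpolation=2),cv2.resize(b[215:280,335:455],(400,217),interpolation=2)[:400] if 0 else np.vstack([cv2.resize(b[210:280,335:455],(400,233),interpolation=2),a[120:287,60:260].repeat(2,1)[:, :400]])])[...,::-1])
E
```

```text
tub centre px [[161.08907959 179.18478128]] [[219.09519179 150.91094978]] [[ 91.75744018 213.02024139]]
low 13.12 [0.4578 0.3646 0.0348] w 0.0347 g 42.1 F [ 1.  -0.2  0.3]
rel 14.26 [0.457 0.364 0.2  ] w 0.0698 g 0.0 F [-0.4  0.1 -0.5]
[-4.77472675e-01  2.59740783e-01  1.88901926e+00 -4.44089210e-16
  9.92832614e-01 -2.09440918e-01]
```

View pics/s4.png

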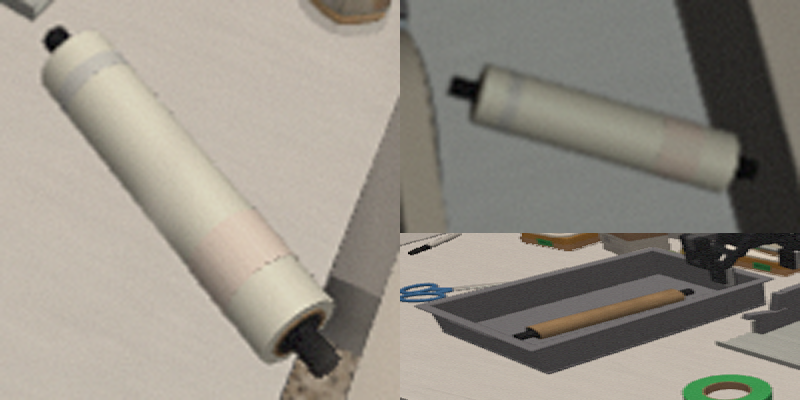

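The core lies in the tub. In the left crop the refill's hub ends are at about (55,38) and (324,364). In the top crop they are at (50,85) and (356,167). I'll refit and pick it up.

```bash
python3 - <<'E'
from h import *
S=dict(np.load("scene4.npz"));T=dict(np.load("top4.npz"))
s=lambda L:(np.array(L,float)+.5)/3.077-.5+[300,280]
t=lambda L:(np.array(L,float)+.5)/3.333-.5+[335,210]
F=fit([(S,[(0,.134,.026),(0,-.134,.026),(0,-.11,.026)],s([(55,38),(326,364),(302,331)])),
 (T,[(0,.134,.026),(0,-.134,.026),(0,.11,.026),(0,-.11,.026)],t([(50,85),(356,167),(78,93),(334,160)]))],F)
np.savez("poses.npz",D=P["D"],F=F,U=U)
q=q_roll(F[2],0)
hand.move_gripper(.078)
bot.reach([F[0],F[1],.16],q);bot.servo_line([F[0],F[1],.03],q,.2);st("at")
hand.move_gripper(.03,70);st("grip")
bot.servo_line([F[0],F[1],.22],q,.2);st("lift")
c=vision.read_camera("scene");np.savez("scene5.npz",**c)
c2=vision.read_camera("top");np.savez("top5.npz",**c2)
o=get_obs()
cv2.imwrite("pics/s5.png",np.hstack([cv2.resize(c["frame"][150:350,260:460],(400,400),interpolation=2),cv2.resize(c2["frame"][190:310,335:455],(400,400),interpolation=2)])[...,::-1])
for n,c,org,k in(("S",c,[260,150],2.),("T",c2,[335,190],3.333)):
    Q=R.from_quat(o["orientation"]).as_matrix()
    print(n,[((proj(c,[o["position"]+Q[:,0]*y+Q[:,2]*.004])[0]-org+.5)*k-.5).round(1).tolist() for y in(.134,.11,-.11,-.134)])
E
```

```text
[ 0.4701 -0.2412 -0.2605] res [[-0.4, -0.8], [2.4, 0.7], [0.4, -0.1], [0.0, -0.0], [-0.6, 0.6], [-0.1, -0.1], [-2.0, 0.5]]
at 17.88 [ 0.471  -0.2411  0.0309] w 0.0777 g 0.0 F [-0.4 -0.3 -0.1]
grip 18.27 [ 0.4706 -0.2413  0.0315] w 0.0501 g 70.8 F [-2.8  2.5 11.9]
lift 19.37 [ 0.4693 -0.2408  0.2189] w 0.05 g 73.3 F [-1.   0.1 -6. ]
S [[127.0, 143.1], [142.7, 158.6], [321.5, 336.0], [345.8, 360.1]]
T [[87.4, 142.5], [119.5, 151.4], [409.6, 231.6], [440.5, 240.1]]
```

View pics/s5.png

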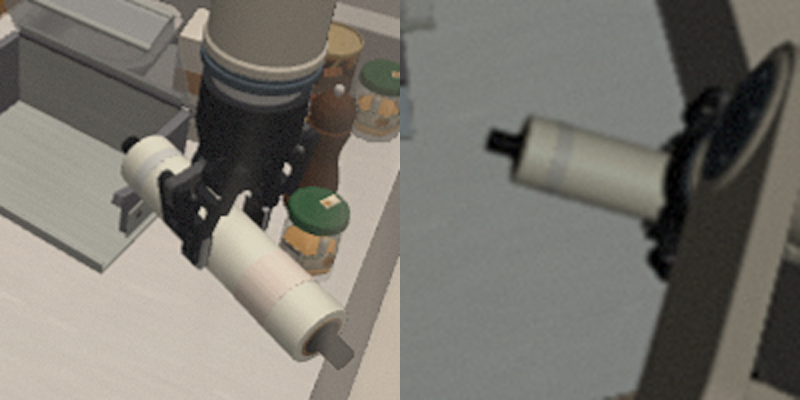

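The refill is held centred: its left hub end matches prediction within about 1 px, and the right end sits a few mm high. I'll carry it to the saddles.

```bash
python3 - <<'E'
from h import *
q=q_roll(D[2],A29); z=zax(q); T=lambda t:disp(seat+t*up)-.0045*z
bot.reach(T(.2),q);st("pre")
bot.servo_line(T(.05),q,.15);st("mid")
c=vision.read_camera("scene");np.savez("scene6.npz",**c)
bot.servo_line(T(.015),q,.08);st("near")
for t in(.008,.003,0):
    bot.servo_line(T(t),q,.04);o=st(f"t{t}")
    if np.linalg.norm(o["wrist_force"]-[0,0,-5])>12: break
c=vision.read_camera("scene");np.savez("scene7.npz",**c)
a=np.load("scene6.npz")["frame"]
cv2.imwrite("pics/s7.png",np.hstack([cv2.resize(x[150:290,210:350],(400,400),interpolation=2) for x in(a,c["frame"])])[...,::-1])
E
```

```text
pre 20.59 [0.4829 0.0494 0.2552] w 0.0501 g 73.1 F [ 0.3  0.5 -5.7]
mid 21.74 [0.5572 0.0571 0.1257] w 0.0499 g 73.2 F [-0.1  0.4 -3.9]
near 22.38 [0.5743 0.059  0.0949] w 0.0502 g 73.2 F [ 0.3  0.1 -4.8]
t0.008 22.7 [0.578  0.0594 0.0888] w 0.0498 g 73.2 F [ 0.7 -0.7 -4.8]
t0.003 22.98 [0.5792 0.0595 0.0837] w 0.05 g 73.4 F [-4.2 -0.3 -4.1]
t0 23.23 [0.5794 0.0596 0.0824] w 0.0502 g 78.3 F [-28.4  -3.6  31.1]
```

View pics/s7.png

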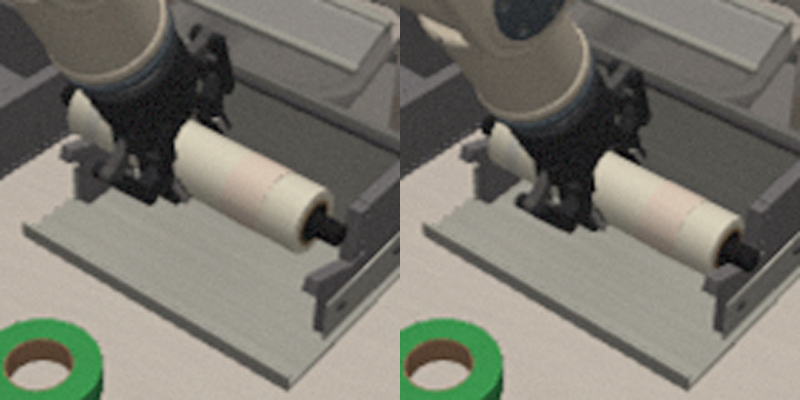

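The refill sits between the cheeks with the right hub in its saddle at (735,250), and the contact forces confirm it. I'll release it and close the hood.

```bash
python3 - <<'E'
from h import *
q=q_roll(D[2],A29)
hand.move_gripper(.078);st("rel")
bot.servo_line(disp(seat+.2*up),q,.2);st("out")
c=vision.read_camera("scene");np.savez("scene8.npz",**c)
q=q_tab(D[2],np.radians(20)); hand.move_gripper(.075)
bot.reach(tab(1.14)-.1*zax(q),q);bot.servo_line(tab(1.14),q,.2);st("tab")
hand.move_gripper(.03,30);st("grip")
for th in np.linspace(1.14,0,7)[1:-1]: bot.servo_line(tab(th),q,.2)
st("c")
for th in(.05,0,-.01):
    bot.servo_line(tab(th),q,.06);o=st(f"{th}")
    if o["wrist_force"][2]>25: break
hand.move_gripper(.075);bot.servo_line(tab(0)-.12*zax(q),q,.25);st("off")
bot.reach([.3,.05,.35],q_roll(0,0))
e=vision.read_camera("scene");np.savez("scene9.npz",**e);t=vision.read_camera("top")["frame"]
cv2.imwrite("pics/s9.png",np.vstack([np.hstack([cv2.resize(x["frame"][150:290,200:370],(400,330),interpolation=2) for x in(c,e)]),np.hstack([cv2.resize(t[140:260,220:366],(400,270),interpolation=2),cv2.resize(e["frame"][120:360,60:460],(400,270))])])[...,::-1])
E
```

```text
rel 23.67 [0.5828 0.0598 0.0823] w 0.0783 g 0.0 F [-0.8 -0.5 -0.1]
out 24.79 [0.4845 0.05   0.2505] w 0.0777 g 0.0 F [0.  0.4 0. ]
tab 27.11 [0.5939 0.061  0.2975] w 0.0749 g 0.0 F [ 0.6 -0.2 -0.1]
grip 27.52 [0.5939 0.0626 0.299 ] w 0.0395 g 30.8 F [-5.5  8.6  7.6]
c 29.18 [0.4831 0.051  0.1551] w 0.0395 g 35.0 F [ 0.  13.2 -2.7]
0.05 29.79 [0.4798 0.0506 0.1282] w 0.0394 g 34.9 F [-2.4 13.6 -2.4]
0 30.11 [0.4795 0.0506 0.1182] w 0.0398 g 34.6 F [-2.1 13.6 -2.8]
-0.01 30.36 [0.4795 0.0506 0.1164] w 0.0391 g 34.7 F [-3.1 13.1 -1.7]
off 31.43 [0.4388 0.0454 0.2304] w 0.0743 g 0.0 F [ 0.6 -0.7 -0.1]
```

View pics/s9.png

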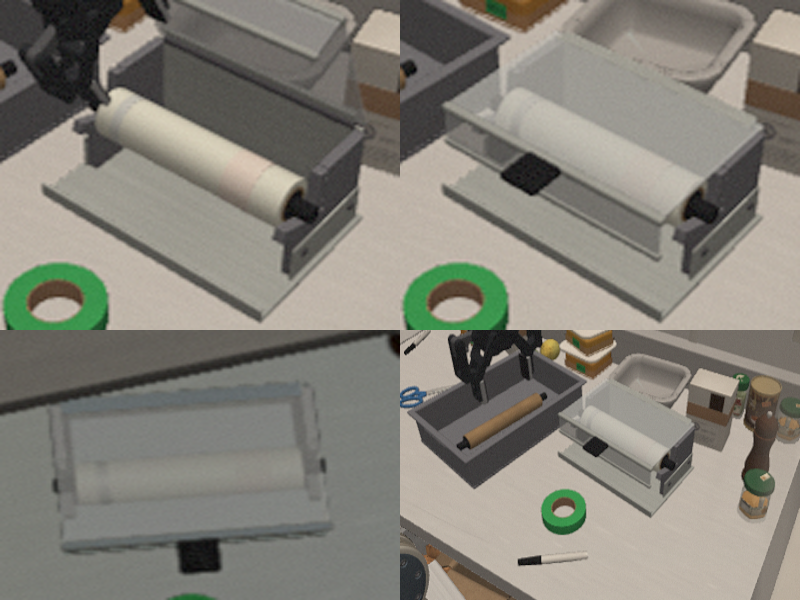

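The refill is seated and the hood is down, with the other objects undisturbed. I felt no stop force, so I'll confirm closure by pressing on the tab with shut fingertips.

```bash
python3 - <<'E'
from h import *
a=np.load("scene0.npz")["frame"].astype(int);b=np.load("scene9.npz")["frame"].astype(int)
def tabc(f):
    m=f[195:245,235:280].sum(2)<110; y,x=np.nonzero(m); return x.mean().round(2)+235,y.mean().round(2)+195,m.sum()
print(tabc(a),tabc(b))
q=q_tab(D[2],np.radians(10)); p=tab(0,.195)
hand.move_gripper(0.0,30)
bot.reach(p+[0,0,.07],q);bot.servo_line(p+[0,0,.032],q,.15);st()
for dz in np.arange(.028,.010,-.0015):
    bot.servo_line(p+[0,0,dz],q,.04);o=st(round(dz,4))
    if o["wrist_force"][2]>14: break
bot.servo_line(p+[0,0,.12],q,.25)
bot.reach([.3,.05,.35],q_roll(0,0))
e=vision.read_camera("scene")["frame"].astype(int);print(tabc(e));st()
E
```

```text
(np.float64(255.07), np.float64(223.02), np.int64(238)) (np.float64(255.04), np.float64(223.44), np.int64(239))
 35.68 [0.4814 0.0498 0.1502] w -0.0001 g 0.0 F [-0.3 -0.5  0.2]
0.028 35.93 [0.482  0.0498 0.1466] w -0.0001 g 0.0 F [-0.1  0.1  0.1]
0.0265 36.18 [0.4819 0.0498 0.1447] w 0.0001 g 0.2 F [ 0.2 -0.6  1.3]
0.025 36.43 [0.482  0.0498 0.1435] w 0.0 g 3.8 F [-2.2  0.1  7.9]
0.0235 36.68 [0.4821 0.0498 0.143 ] w -0.0001 g 12.7 F [-8.6 -0.8 25.1]
(np.float64(255.04), np.float64(223.82), np.int64(232))
 38.79 [0.3001 0.05   0.3495] w -0.0002 g 0.0 F [0.  0.1 0.7]
```

```bash
python3 -c "
from workcell import *
print(hand_in())"
```

```text
the job is handed in; nothing more can be done
None
```

The job is handed in: the core is in the grey tub, the fresh roll sits in both saddles and the hood is pressed shut against its stop, all in about 39 s; the mill, jar and tape were not touched.

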